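# Find the keyway with the depth gauge

## Robot

A 6-joint arm with a two-finger parallel gripper is mounted at the origin on a cart in front of the work surface, level with it; the furniture and walls round the work are solid. World frame = base frame: x ahead of the robot, y to its left, z up, the work surface at z = 0. Lengths are in m, angles in rad, forces in N, time in s.
With the tool pointing down it reaches from about 0.3 to 0.825 m from the base axis. Payload 5.4 kg.
Tool frame: the origin (TCP) lies midway between the tips of the shut fingers; the grasp point (between the pads) lies 19 mm behind it; z points along the fingers, y is the line along which they close (so a half turn about z gives the same grasp; the last joint's range is limited). The gripper opens to 92 mm and grips with 3 to 60 N. Pads are 20 mm wide; open, the fingers measure 128 mm over their backs; the gripper's body (75 mm by 189 mm) begins 69 mm behind the grasp point.
Start: joints at [0.944, 0.158, 1.597, -0, 1.386, -0.21], TCP at [0.233, 0.526, 0.215] pointing down, gripper open.
Joint ranges: [-2.91, 2.91], [-0.94, 2.29], [0.18, 2.7], [-1.29, 4.43], [0.17, 2.64], [-3, 3]. Speed limits (rad/s): [2.57, 2.57, 3.14, 3.14, 3.14, 3.14].

## Interface

Orientations are given as a rotation vector (axis times angle).
In Python, from cell import env gives the robot as it stands. The module is installed in compiled form; this text tells all that it offers.
- The arm moves only by the tool carry_out, never from a script. Its argument "plan" is a list of rows, each an object of numbers: "tx", "ty", "tz": the shift along the world's x, y, z in units of 0.02 m (1.0 is 0.02 m); "turn": the turn about the world's z in units of 0.15 rad (1.0 is 0.15 rad). A call has 1 to 5 rows; each row shifts and turns the commanded pose from where the row before left it; what a row does not reach is not made up. A row lasts 1/10 s, in which the tool goes at most 50 mm and 8.59 degrees, less where a joint would pass 70% of its speed; a pose out of reach is approached as far as the arm can. A call with a number of a shift or a turn outside -1 to 1 is refused whole. A call with a gripper value outside its range is refused whole. "fingers" is the gripper's target within -1 to 1 (fully open at 1, half-way at 0, shut at -1), set as the call begins (left out, the last holds). The fingers move at their own pace and stop on an object; "newtons" is the grip in N (left out, the last holds). Time passes only in rows, so rows that do not move let the fingers close. It gives the time, the measured TCP pose, the force, the opening and the grip force at its end, in the units of the state.
- env.get_state(): the state, without advancing time (a new reading comes with each control period).
- env.capture(name): name is "scene" or "top" or "wrist"; returns (picture, depth): 400x640x3 uint8, red, green, blue; 400x640 float32, m along the optical axis (not along the pixel's ray), 0 where there is no reading.
- env.camera_info(name): a dict with "fx", "fy", "cx", "cy" (pixels), "extrinsics" (4x4, takes a point from world to camera coordinates); the wrist camera has in their place "T_tool_cam" (4x4, takes a point from camera to tool coordinates, whose origin is the TCP and whose axes are the flange's). Camera axes: x right, y down, z forward; pixel columns grow to the right and rows downward; lengths in m; the calibration is good to about 2 mm. A picture is of the moment at which its call begins: read the wrist's pose just before it. camera_info takes no time and is no camera call.
- env.job_done(): hands the job in; it is judged then, once.
The state is a dict: "time_s": time; "qpos": joint angles; "qd": joint speeds; "joint_efforts": joint torques, N m; "ee_pos": TCP position; "tool_rot": TCP orientation; "wrist_force": force on the tool from outside, world axes, zero at the start; "torque": the same for the moment, N m; "width": finger opening in m; "gripper_force": force on a finger pad.
Only numpy, scipy, OpenCV 4.12 (cv2) and the standard library are available. Lean on these libraries where they do the work, as an engineer would, in place of code of your own. Each camera call takes 0.05 s, during which the arm holds its last target. There are 200 camera calls.

## Task

Locate the keyway of the fixture plate with the red-capped depth gauge: slide the gauge along the plate, without lifting it off, until its spring plunger drops into the keyway, then stop and leave it standing there, upright. Leave the blue-capped gauge where it stands.

Things in the scene. Friction and masses are not known exactly. Their poses are not given: they have to be found in the camera images.
- red_gauge_centre (a point): Depth gauge with red round cap, 84 mm high, 0.4 kg: steel foot 84 (x) x 70 (y) x 12 mm; grey upright body 34 (x) x 40 (y) mm from 12 to 74 mm up, to grip across x; cap 45 mm wide above. Point: centre, 42 mm above the foot's underside; z up. Stands on the plate 110 to 135 mm from the keyway; its y along the plate within 0.15 rad. A light spring (1.5 N) pushes a plunger down out of the foot.
- red_gauge_plunger (a joint): How far the red gauge's brass plunger (10 mm across, round tip, in the middle of the foot) stands out below the foot: 0 = pushed in flush, as when standing on the plate at the start; 0.008 m = fully out, as it springs by itself once over the keyway.
- keyway (a point): Middle of the keyway's mouth, level with the plate's top. The fixture plate is a fixed light-metal bar, 380 mm long (y), 120 mm wide (x), top 25 mm above the bench. The keyway, a dark-bottomed closed slot at its middle, is 30 mm wide in y, 50 mm long in x, 12 mm deep. z up. The thin short black marks on the plate are only scribed lines.
- blue_gauge_centre (a point): Depth gauge of the same shape and size as the red one, but with a blue cap, standing on the plate at the other side of the keyway, 110 to 135 mm from it; to be left alone. Point: its centre, 42 mm above the underside of its foot.
Not all that is in view belongs to the job. What is shaped like the part that bears red_gauge_centre but purple is not meant.

How it is judged:
By the outcome, as a careful person would: the job done as asked, in the order asked, and still so for the second after the job is handed in, with the robot touching nothing.
It also fails if it takes over 32 s, if anything falls off the work surface, if the arm or the gripper's body presses on something with over 40 N, if the wrist force passes 120 N, or if a joint passes its speed limit or range.

## Working session

There is one attempt and no reset: what is moved stays moved. The work goes in short steps, Python scripts to look and compute and a tool call to move; the robot and the scene stay as the last step left them, time stands still between calls to the robot, and variables do not carry over. Pictures are saved under pics/ and viewed, at most 10 in all, crops included, and the job is handed in when it is done.

Besides the shell and the picture viewer there is one more tool, called after ">>>" in YAML: its name, and indented under it one key for each argument. carry_out: Moves the arm, as the interface text tells. Its arguments: {"type":"object","properties":{"plan":{"type":"array","items":{"type":"object","properties":{"tx":{"type":"number"},"ty":{"type":"number"},"tz":{"type":"number"},"turn":{"type":"number"}}}},"fingers":{"type":"number"},"newtons":{"type":"number"}},"required":["plan"]}

```bash
mkdir -p pics
cat > h.py <<'E'
import numpy as np,cv2
from scipy.spatial.transform import Rotation as R
from cell import env
def cam(n,st=None):
    i=env.camera_info(n)
    if 'extrinsics' in i: T=np.linalg.inv(np.array(i['extrinsics']))
    else:
        W=np.eye(4);W[:3,:3]=R.from_rotvec(st['tool_rot']).as_matrix();W[:3,3]=st['ee_pos'];T=W@np.array(i['T_tool_cam'])
    return i,T
def ray(n,u,v,z,st=None):
    i,T=cam(n,st); d=T[:3,:3]@np.array([(u-i['cx'])/i['fx'],(v-i['cy'])/i['fy'],1]); o=T[:3,3]
    return o+d*(z-o[2])/d[2]
def snap(n,f):
    st=env.get_state();p,d=env.capture(n);cv2.imwrite('pics/'+f+'.png',p[:,:,::-1]);np.save('pics/'+f+'.npy',d);return p,d,st
E
python3 - <<'E'
from h import *
a,d,st=snap('top','top0');b,_,_=snap('scene','scene0')
print(st); 
for n in('top','scene'):print(cam(n)[1].round(3),env.camera_info(n)['fx'])
E
```

```text
{'time_s': 0.0, 'qpos': array([ 9.43893942e-01,  1.59030774e-01,  1.59819923e+00,  2.09439508e-06,
        1.38617350e+00, -2.10053111e-01]), 'qd': array([-0.00116585, -0.00179268, -0.00031448, -0.00031304, -0.00033556,
       -0.00049888]), 'joint_efforts': array([-1.09033226e-03, -3.85567296e+01, -3.22105050e+01,  6.99595059e-02,
        3.80503235e-02, -1.07150443e-04]), 'ee_pos': array([0.23243806, 0.52526393, 0.2136457 ]), 'tool_rot': array([-6.49902573e-01, -3.07287965e+00,  2.59710863e-03]), 'wrist_force': array([-0.67395843,  0.11962515, -0.00788522]), 'torque': array([ 0.00031974, -0.06310786, -0.04066991]), 'gripper_force': 0.0, 'width': 0.09184358839513608}
[[ 1.000e-03 -9.900e-01  1.440e-01  4.200e-01]
 [-1.000e+00  2.000e-03  1.800e-02 -5.300e-02]
 [-1.800e-02 -1.440e-01 -9.890e-01  1.047e+00]
 [ 0.000e+00  0.000e+00  0.000e+00  1.000e+00]] 460.1781289664534
[[ 0.729 -0.381  0.569 -0.054]
 [-0.684 -0.382  0.621 -0.68 ]
 [-0.019 -0.842 -0.54   0.628]
 [ 0.     0.     0.     1.   ]] 438.2383544981481
```

View pics/top0.png

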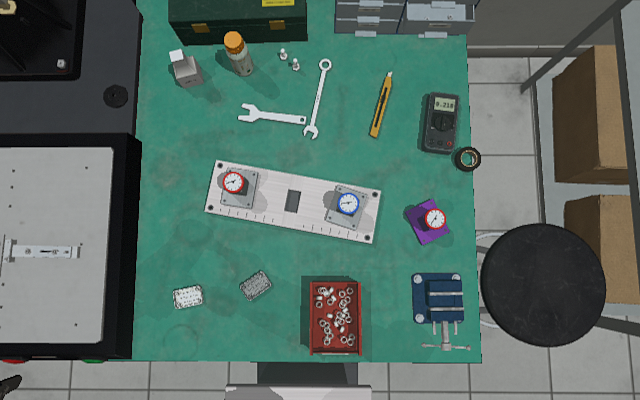

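View pics/scene0.png

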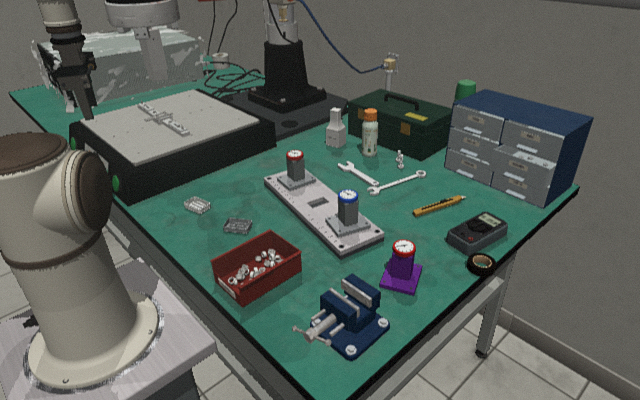

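The top view shows the plate with its keyway at about (292,201). Two gauges have red caps: one on the plate at (233,182) with a grey body, and one on the bench at (434,219) with a purple foot. The blue-capped gauge is at (347,203). The one on the plate is meant, because the purple one is excluded. I'll confirm that in a crop and measure.

Run:
```python
from h import *
p=cv2.imread('pics/top0.png');d=np.load('pics/top0.npy')
cv2.imwrite('pics/c1.png',cv2.resize(p[145:255,195:395],None,fx=4,fy=4,interpolation=cv2.INTER_CUBIC))
h=cv2.cvtColor(p,cv2.COLOR_BGR2HSV)
def blob(m,x0,x1,y0,y1):
    k=np.zeros_like(m);k[y0:y1,x0:x1]=m[y0:y1,x0:x1]
    c=max(cv2.findContours(k,0,1)[0],key=cv2.contourArea);return c,cv2.minAreaRect(c),cv2.minEnclosingCircle(c)
red=(((h[...,0]<10)|(h[...,0]>170))&(h[...,1]>120)).astype('u1')
blue=((abs(h[...,0].astype(int)-110)<15)&(h[...,1]>120)).astype('u1')
for n,m,r in(('red',red,(215,255,160,205)),('blue',blue,(330,370,185,225))):
    c,_,(q,rad)=blob(m,*r);print(n,q,rad,ray('top',*q,.109))
dark=(h[...,2]<110).astype('u1');c,r,_=blob(dark,280,305,184,218);print('key',r,ray('top',*r[0],.025))
print([ray('top',*q,.025).round(4) for q in cv2.boxPoints(r)])
pl=((h[...,1]<50)&(h[...,2]>120)).astype('u1');pl=cv2.morphologyEx(pl,3,np.ones((9,9)))
c,r,_=blob(pl,195,395,150,255);print('plate',r,[ray('top',*q,.025).round(4) for q in cv2.boxPoints(r)],ray('top',*r[0],.025))
```

```text
red (232.97311401367188, 181.99462890625) 10.797389030456543 [0.5821042  0.13199188 0.109     ]
blue (347.8333435058594, 203.1666717529297) 10.865426063537598 [ 0.53747171 -0.10548789  0.109     ]
key ((292.2692565917969, 200.6538543701172), (12.551430702209473, 21.180540084838867), 11.309932708740234) [0.55384587 0.0141012  0.025     ]
[array([0.5332, 0.0324, 0.025 ]), array([0.5802, 0.0235, 0.025 ]), array([ 0.5746, -0.0043,  0.025 ]), array([0.5277, 0.0048, 0.025 ])]
plate ((292.69586181640625, 200.84683227539062), (170.83335876464844, 54.449623107910156), 10.784297943115234) [array([0.5294, 0.2126, 0.025 ]), array([0.6519, 0.1936, 0.025 ]), array([ 0.5774, -0.1863,  0.025 ]), array([ 0.4581, -0.1614,  0.025 ])] [0.55340813 0.01314105 0.025     ]
```

View pics/c1.png

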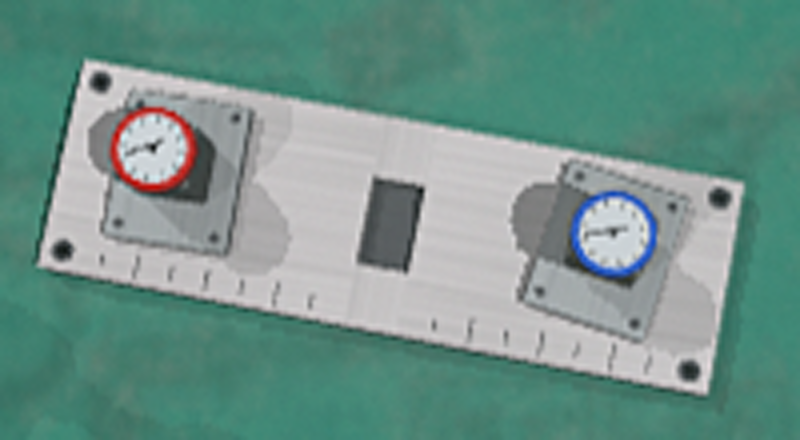

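The crop confirms the target: red cap, grey body, standing on the plate at the left end. I'll move above it.

>>> carry_out:
  plan:
    - {"tx":0.87,"ty":-0.98,"turn":-0.44}
    - {"tx":0.87,"ty":-0.98,"turn":-0.44}
    - {"tx":0.87,"ty":-0.98,"turn":-0.44}
    - {"tx":0.87,"ty":-0.98,"turn":-0.44}
    - {"tx":0.87,"ty":-0.98,"turn":-0.44}
  fingers: 1
  newtons: 12

```text
invalid input
```

>>> carry_out:
  plan:
    - {"tx":0.87,"ty":-0.98,"turn":-0.44}
    - {"tx":0.87,"ty":-0.98,"turn":-0.44}
    - {"tx":0.87,"ty":-0.98,"turn":-0.44}
    - {"tx":0.87,"ty":-0.98,"turn":-0.44}
    - {"tx":0.87,"ty":-0.98,"turn":-0.44}

```text
invalid input
```

>>> carry_out:
  plan:
    - {"tx":0.87,"ty":-0.98,"turn":-0.44}
    - {"tx":0.87,"ty":-0.98,"turn":-0.44}
    - {"tx":0.87,"ty":-0.98,"turn":-0.44}
    - {"tx":0.87,"ty":-0.98,"turn":-0.44}
    - {"tx":0.87,"ty":-0.98,"turn":-0.44}

```text
invalid input
```

>>> carry_out:
  plan:
    - {"tx":0.87,"ty":-0.98,"turn":-0.44}
    - {"tx":0.87,"ty":-0.98,"turn":-0.44}
    - {"tx":0.87,"ty":-0.98,"turn":-0.44}
    - {"tx":0.87,"ty":-0.98,"turn":-0.44}
    - {"tx":0,"ty":0}

```text
invalid input
```

Run:
```python
from h import *
p,d,st=snap('wrist','w1');print(st['ee_pos'],st['tool_rot'],st['qpos'],st['time_s'],cam('wrist',st)[1].round(3),env.camera_info('wrist')['fx'])
```

```text
[0.23245618 0.52530204 0.21373397] [-6.49786805e-01 -3.07297910e+00  2.42480738e-03] [ 9.43920414e-01  1.58974420e-01  1.59808620e+00 -2.06040029e-05
  1.38621286e+00 -2.10107677e-01] 0.1 [[ 0.404  0.885  0.233  0.169]
 [ 0.915 -0.39  -0.104  0.554]
 [-0.001  0.255 -0.967  0.385]
 [ 0.     0.     0.     1.   ]] 301.9544255713259
```

View pics/w1.png

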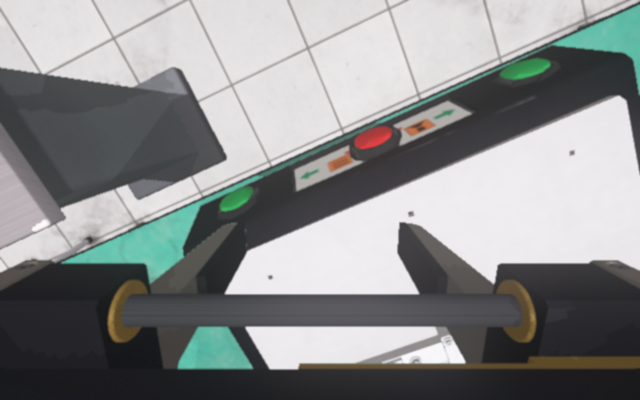

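The moves were refused, so the arm is still at its start and the wrist view shows the surface plate. Probably every row needs all four numbers, so I'll try that.

>>> carry_out:
  plan:
    - {"tx":0.87,"ty":-0.98,"tz":0,"turn":-0.44}
    - {"tx":0.87,"ty":-0.98,"tz":0,"turn":-0.44}
    - {"tx":0.87,"ty":-0.98,"tz":0,"turn":-0.44}
    - {"tx":0.87,"ty":-0.98,"tz":0,"turn":-0.44}
    - {"tx":0.87,"ty":-0.98,"tz":0,"turn":-0.44}
  fingers: 1
  newtons: 12

```text
time_s: 0.65
ee_pos: [0.3202, 0.4268, 0.2143]
tool_rot: [-1.15, -2.923, 0.001]
wrist_force: [-0.6, -0.7, 0.0]
width: 0.0919
gripper_force: 0.0
```

>>> carry_out:
  plan:
    - {"tx":0.87,"ty":-0.98,"tz":0,"turn":-0.44}
    - {"tx":0.87,"ty":-0.98,"tz":0,"turn":-0.44}
    - {"tx":0.87,"ty":-0.98,"tz":0,"turn":-0.44}
    - {"tx":0.87,"ty":-0.98,"tz":0,"turn":-0.44}
    - {"tx":0.87,"ty":-0.98,"tz":0,"turn":-0.44}

```text
time_s: 1.15
ee_pos: [0.4072, 0.3288, 0.2143]
tool_rot: [-1.614, -2.695, 0.001]
wrist_force: [-0.0, -0.1, -0.1]
width: 0.0918
gripper_force: 0.0
```

>>> carry_out:
  plan:
    - {"tx":0.87,"ty":-0.98,"tz":0,"turn":-0.44}
    - {"tx":0.87,"ty":-0.98,"tz":0,"turn":-0.44}
    - {"tx":0.87,"ty":-0.98,"tz":0,"turn":-0.44}
    - {"tx":0.87,"ty":-0.98,"tz":0,"turn":-0.44}
    - {"tx":0.87,"ty":-0.98,"tz":0,"turn":-0.44}

```text
time_s: 1.65
ee_pos: [0.4942, 0.2308, 0.2143]
tool_rot: [-2.035, -2.393, 0.001]
wrist_force: [0.7, 0.1, -0.4]
width: 0.0919
gripper_force: 0.0
```

>>> carry_out:
  plan:
    - {"tx":0.87,"ty":-0.98,"tz":0,"turn":-0.44}
    - {"tx":0.87,"ty":-0.98,"tz":0,"turn":-0.44}
    - {"tx":0.87,"ty":-0.98,"tz":0,"turn":-0.44}
    - {"tx":0.87,"ty":-0.98,"tz":0,"turn":-0.44}
    - {"tx":0,"ty":0,"tz":0,"turn":0}

```text
time_s: 2.15
ee_pos: [0.5647, 0.151, 0.2141]
tool_rot: [2.333, 2.103, -0.001]
wrist_force: [-0.4, 1.3, 0.4]
width: 0.0924
gripper_force: 0.0
```

Run:
```python
from h import *
p,d,st=snap('wrist','w2');print(st['ee_pos'],st['tool_rot'],st['qpos'],st['time_s'],cam('wrist',st)[1].round(3))
```

```text
[0.5647009  0.15102913 0.21411506] [ 2.33348051e+00  2.10269505e+00 -9.83706803e-04] [ 5.51922841e-02  1.83537875e-01  1.56954315e+00 -7.96023255e-04
  1.38868527e+00  1.59289840e-01] 2.15 [[ 0.995 -0.1   -0.025  0.574]
 [-0.103 -0.962 -0.254  0.222]
 [ 0.001  0.255 -0.967  0.385]
 [ 0.     0.     0.     1.   ]]
```

View pics/w2.png

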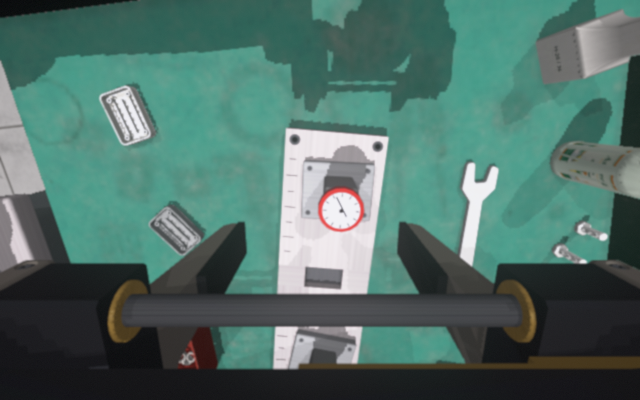

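The wrist view shows the red gauge at (341,209), its foot at about (303..374,160..222), the keyway at (322,277), and the fingers straddling the line. I'll measure the gauge's centre and yaw and the keyway from here.

Run:
```python
from h import *
p=cv2.imread('pics/w2.png');h=cv2.cvtColor(p,cv2.COLOR_BGR2HSV)
st={'ee_pos':[0.5647009,0.15102913,0.21411506],'tool_rot':[2.33348051,2.10269505,-9.83706803e-04]}
def blob(m,x0,x1,y0,y1):
    k=np.zeros_like(m);k[y0:y1,x0:x1]=m[y0:y1,x0:x1]
    return max(cv2.findContours(k,0,1)[0],key=cv2.contourArea)
W=lambda q,z:ray('wrist',*q,z,st)
red=(((h[...,0]<10)|(h[...,0]>170))&(h[...,1]>120)).astype('u1')
c=blob(red,310,375,180,240);q=cv2.fitEllipse(c)[0];print('cap',q,W(q,.109))
dark=(h[...,2]<120).astype('u1');c=blob(dark,295,348,262,292);r=cv2.minAreaRect(c);print('key',r,W(r[0],.025))
d=lambda a,b,z:(W(b,z)-W(a,z))[:2]
g=p[120:300,265:405];cv2.imwrite('pics/c2.png',cv2.resize(g,None,fx=4,fy=4,interpolation=2)[:600])
```

```text
cap (340.6231689453125, 208.7997283935547) [0.58329138 0.13346165 0.109     ]
key ((322.8196716308594, 277.98358154296875), (35.671085357666016, 17.201791763305664), 5.19442892074585) [0.55424701 0.01294905 0.025     ]
```

View pics/c2.png

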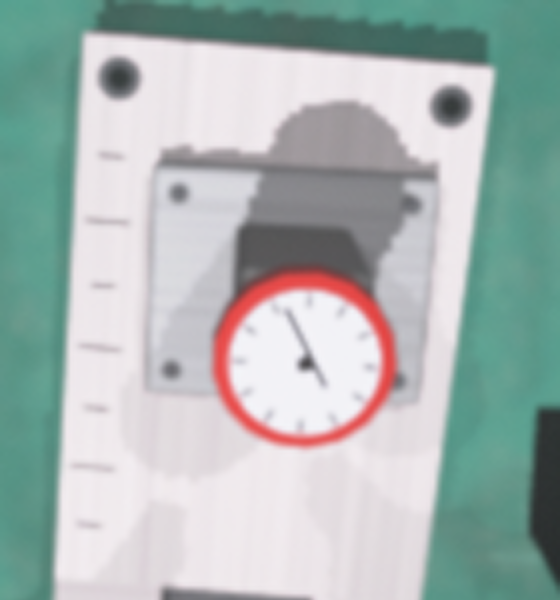

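The cap is at (0.583, 0.133) in both views, and the keyway is at (0.554, 0.0135). The gauge's yaw is about -0.15, against the tool's -0.10. I'll go down.

>>> carry_out:
  plan:
    - {"tx":0.9,"ty":-0.91,"tz":0,"turn":-0.3}
    - {"tx":0,"ty":0,"tz":-1,"turn":0}
    - {"tx":0,"ty":0,"tz":-1,"turn":0}
    - {"tx":0,"ty":0,"tz":-1,"turn":0}
    - {"tx":0,"ty":0,"tz":-1,"turn":0}

```text
time_s: 2.7
ee_pos: [0.5804, 0.1364, 0.1337]
tool_rot: [-2.374, -2.057, 0.0]
wrist_force: [0.3, 0.7, 0.7]
width: 0.0917
gripper_force: 0.0
```

>>> carry_out:
  plan:
    - {"tx":0,"ty":0,"tz":-1,"turn":0}
    - {"tx":0,"ty":0,"tz":-1,"turn":0}
    - {"tx":0,"ty":0,"tz":-1,"turn":0}
    - {"tx":0,"ty":0,"tz":-0.8,"turn":0}
    - {"tx":0,"ty":0,"tz":-0.4,"turn":0}

```text
time_s: 3.2
ee_pos: [0.5798, 0.1359, 0.0488]
tool_rot: [-2.374, -2.055, 0.003]
wrist_force: [0.4, -0.1, 0.1]
width: 0.0917
gripper_force: 0.0
```

>>> carry_out:
  plan:
    - {"tx":0,"ty":0,"tz":0,"turn":0}
    - {"tx":0,"ty":0,"tz":0,"turn":0}

```text
time_s: 3.4
ee_pos: [0.5819, 0.1354, 0.0514]
tool_rot: [2.376, 2.055, 0.001]
wrist_force: [0.6, -0.7, -0.2]
width: 0.0916
gripper_force: 0.0
```

>>> carry_out:
  plan:
    - {"tx":0.05,"ty":-0.12,"tz":-0.15,"turn":0}
    - {"tx":0,"ty":0,"tz":0,"turn":0}

```text
time_s: 3.6
ee_pos: [0.583, 0.1325, 0.0482]
tool_rot: [2.376, 2.054, 0.001]
wrist_force: [-0.5, -0.5, 0.1]
width: 0.0917
gripper_force: 0.0
```

>>> carry_out:
  plan:
    - {"tx":0,"ty":0,"tz":0,"turn":0}
    - {"tx":0,"ty":0,"tz":0,"turn":0}
    - {"tx":0,"ty":0,"tz":0,"turn":0}
    - {"tx":0,"ty":0,"tz":0,"turn":0}
    - {"tx":0,"ty":0,"tz":0,"turn":0}
  fingers: -1
  newtons: 12

```text
time_s: 4.1
ee_pos: [0.5824, 0.1328, 0.0476]
tool_rot: [2.376, 2.055, 0.0]
wrist_force: [-0.0, 0.6, 0.0]
width: 0.054
gripper_force: 0.0
```

>>> carry_out:
  plan:
    - {"tx":0,"ty":0,"tz":0,"turn":0}
    - {"tx":0,"ty":0,"tz":0,"turn":0}
    - {"tx":0,"ty":0,"tz":0,"turn":0}

```text
time_s: 4.4
ee_pos: [0.5823, 0.1328, 0.0476]
tool_rot: [-2.376, -2.055, 0.0]
wrist_force: [-0.2, 0.2, 0.3]
width: 0.0446
gripper_force: 12.0
```

The fingers stopped at 44.6 mm, which is the cap's width and not the body's 34 mm. I'll look before sliding.

Run:
```python
from h import *
a,_,st=snap('scene','s3');w,_,_=snap('wrist','w3');print(st['width'],st['gripper_force'],st['wrist_force'],st['torque'])
A=cv2.resize(a[110:260,240:400],(640,600));W=cv2.resize(w[150:400,200:440],(0,0),fx=.66,fy=.66)
cv2.imwrite('pics/c3.png',np.hstack([A,np.vstack([W,np.zeros((600-W.shape[0],W.shape[1],3),'u1')])])[:,:,::-1])
```

```text
0.044614434402455036 12.00001448392868 [-0.17141369  0.24355276  0.32487572] [-0.03331775  0.16209194  0.03222525]
```

View pics/c3.png

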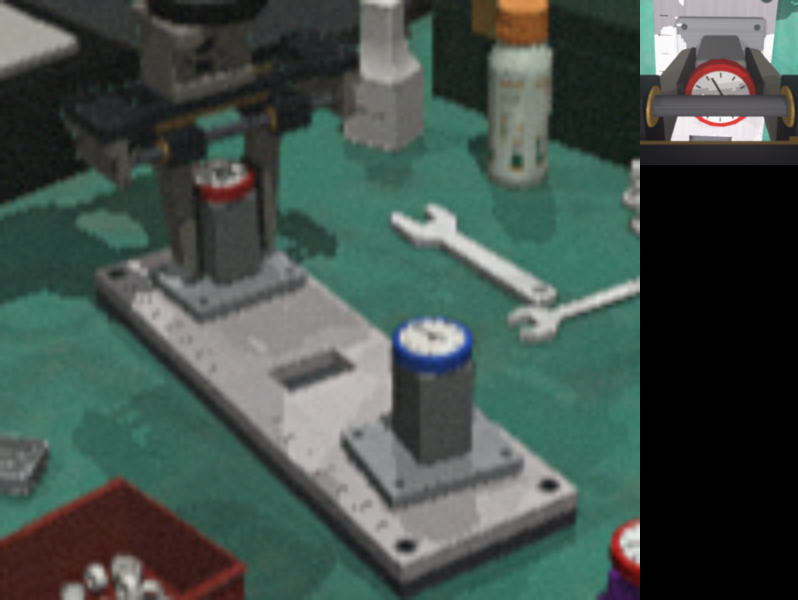

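The scene view shows the finger shanks touching the overhanging cap rim. The pads beside the body stay clear of it, so the cap is what holds. The grip is centred, and contact with the cap is enough to slide the gauge. I'll grip harder so it doesn't tilt, add a slight downward bias so it isn't lifted, and slide slowly.

>>> carry_out:
  plan:
    - {"tx":0,"ty":0,"tz":0,"turn":0}
    - {"tx":0,"ty":0,"tz":-0.05,"turn":0}
    - {"tx":0,"ty":0,"tz":0,"turn":0}
  newtons: 25

```text
time_s: 4.8
ee_pos: [0.5828, 0.1328, 0.0475]
tool_rot: [2.376, 2.054, 0.001]
wrist_force: [-2.5, -0.1, 4.0]
width: 0.0442
gripper_force: 25.0
```

>>> carry_out:
  plan:
    - {"tx":-0.02,"ty":-0.1,"tz":0,"turn":0}
    - {"tx":-0.02,"ty":-0.1,"tz":0,"turn":0}
    - {"tx":-0.02,"ty":-0.1,"tz":0,"turn":0}
    - {"tx":-0.02,"ty":-0.1,"tz":0,"turn":0}
    - {"tx":-0.02,"ty":-0.1,"tz":0,"turn":0}

```text
time_s: 5.3
ee_pos: [0.5814, 0.1229, 0.0476]
tool_rot: [2.376, 2.054, 0.003]
wrist_force: [1.9, 2.1, 5.9]
width: 0.0441
gripper_force: 25.0
```

Drag is about 2 N and the downward force about 6 N, which is a healthy slide. I'll continue.

>>> carry_out:
  plan:
    - {"tx":-0.06,"ty":-0.25,"tz":0,"turn":0}
    - {"tx":-0.06,"ty":-0.25,"tz":0,"turn":0}
    - {"tx":-0.06,"ty":-0.25,"tz":0,"turn":0}
    - {"tx":-0.06,"ty":-0.25,"tz":0,"turn":0}
    - {"tx":-0.06,"ty":-0.25,"tz":0,"turn":0}

```text
time_s: 5.8
ee_pos: [0.5754, 0.0977, 0.0475]
tool_rot: [2.376, 2.054, 0.003]
wrist_force: [1.1, 2.1, 5.4]
width: 0.0442
gripper_force: 25.0
```

>>> carry_out:
  plan:
    - {"tx":-0.06,"ty":-0.25,"tz":0,"turn":0}
    - {"tx":-0.06,"ty":-0.25,"tz":0,"turn":0}
    - {"tx":-0.06,"ty":-0.25,"tz":0,"turn":0}
    - {"tx":-0.06,"ty":-0.25,"tz":0,"turn":0}
    - {"tx":-0.06,"ty":-0.25,"tz":0,"turn":0}

```text
time_s: 6.3
ee_pos: [0.5694, 0.0726, 0.0475]
tool_rot: [2.376, 2.054, 0.003]
wrist_force: [0.9, 1.6, 6.1]
width: 0.0442
gripper_force: 25.0
```

>>> carry_out:
  plan:
    - {"tx":-0.06,"ty":-0.25,"tz":0,"turn":0}
    - {"tx":-0.06,"ty":-0.25,"tz":0,"turn":0}
    - {"tx":-0.06,"ty":-0.25,"tz":0,"turn":0}
    - {"tx":-0.06,"ty":-0.25,"tz":0,"turn":0}
    - {"tx":-0.06,"ty":-0.25,"tz":0,"turn":0}

```text
time_s: 6.8
ee_pos: [0.5633, 0.0476, 0.0475]
tool_rot: [2.376, 2.054, 0.003]
wrist_force: [1.2, 2.5, 4.6]
width: 0.0442
gripper_force: 25.0
```

>>> carry_out:
  plan:
    - {"tx":-0.04,"ty":-0.17,"tz":0,"turn":0}
    - {"tx":-0.04,"ty":-0.17,"tz":0,"turn":0}
    - {"tx":-0.04,"ty":-0.17,"tz":0,"turn":0}
    - {"tx":-0.04,"ty":-0.17,"tz":0,"turn":0}
    - {"tx":-0.04,"ty":-0.17,"tz":0,"turn":0}

```text
time_s: 7.3
ee_pos: [0.5593, 0.0306, 0.0475]
tool_rot: [2.376, 2.054, 0.003]
wrist_force: [1.1, 2.6, 5.8]
width: 0.0441
gripper_force: 25.0
```

>>> carry_out:
  plan:
    - {"tx":-0.04,"ty":-0.16,"tz":0,"turn":0}
    - {"tx":-0.04,"ty":-0.16,"tz":0,"turn":0}
    - {"tx":-0.04,"ty":-0.16,"tz":0,"turn":0}
    - {"tx":-0.04,"ty":-0.16,"tz":0,"turn":0}
    - {"tx":0,"ty":0,"tz":0,"turn":0}

```text
time_s: 7.8
ee_pos: [0.556, 0.0173, 0.0475]
tool_rot: [2.376, 2.053, 0.002]
wrist_force: [-0.7, 0.5, 6.3]
width: 0.0443
gripper_force: 25.0
```

Run:
```python
from h import *
p,d,st=snap('wrist','w4');print(st['ee_pos'],st['wrist_force'])
h=cv2.cvtColor(p,cv2.COLOR_RGB2HSV)
m=(((h[...,0]<10)|(h[...,0]>170))&(h[...,1]>120)).astype('u1');m[:,:280]=0;m[:,370:]=0
c=np.argwhere(m);print(len(c),c.min(0),c.max(0))
```

```text
[0.55601555 0.01729848 0.04753142] [-0.72263436  0.47638314  6.26420012]
2210 [239 280] [342 369]
```

>>> carry_out:
  plan:
    - {"tx":-0.03,"ty":-0.09,"tz":0,"turn":0}
    - {"tx":-0.03,"ty":-0.09,"tz":0,"turn":0}
    - {"tx":0,"ty":0,"tz":0,"turn":0}
    - {"tx":0,"ty":0,"tz":0,"turn":0}

```text
time_s: 8.25
ee_pos: [0.5549, 0.0139, 0.0475]
tool_rot: [2.376, 2.053, 0.002]
wrist_force: [0.6, 1.0, 6.1]
width: 0.0445
gripper_force: 25.0
```

>>> carry_out:
  plan:
    - {"tx":0,"ty":0,"tz":0,"turn":0}
    - {"tx":0,"ty":0,"tz":0,"turn":0}
    - {"tx":0,"ty":0,"tz":0,"turn":0}
    - {"tx":0,"ty":0,"tz":0,"turn":0}
    - {"tx":0,"ty":0,"tz":0,"turn":0}
  fingers: 1

```text
time_s: 8.75
ee_pos: [0.5537, 0.0143, 0.0463]
tool_rot: [-2.376, -2.054, 0.001]
wrist_force: [-0.2, -0.3, 0.1]
width: 0.082
gripper_force: 0.0
```

>>> carry_out:
  plan:
    - {"tx":0,"ty":0,"tz":0,"turn":0}
    - {"tx":0,"ty":0,"tz":0,"turn":0}
    - {"tx":0,"ty":0,"tz":0,"turn":0}
    - {"tx":0,"ty":0,"tz":0,"turn":0}

```text
time_s: 9.15
ee_pos: [0.554, 0.0144, 0.0466]
tool_rot: [2.376, 2.055, 0.0]
wrist_force: [-0.1, -0.2, 0.6]
width: 0.0917
gripper_force: 0.0
```

Released. I'll go straight up and then back to clear the view.

>>> carry_out:
  plan:
    - {"tx":0,"ty":0,"tz":0.5,"turn":0}
    - {"tx":0,"ty":0,"tz":1,"turn":0}
    - {"tx":0,"ty":0,"tz":1,"turn":0}
    - {"tx":0,"ty":0,"tz":1,"turn":0}
    - {"tx":0,"ty":0,"tz":1,"turn":0}

```text
time_s: 9.65
ee_pos: [0.5541, 0.0144, 0.1383]
tool_rot: [2.376, 2.054, 0.001]
wrist_force: [-0.8, -0.7, 0.1]
width: 0.0919
gripper_force: 0.0
```

>>> carry_out:
  plan:
    - {"tx":0,"ty":0,"tz":1,"turn":0}
    - {"tx":0,"ty":0,"tz":1,"turn":0}
    - {"tx":0,"ty":0,"tz":1,"turn":0}
    - {"tx":0,"ty":1,"tz":1,"turn":0}
    - {"tx":0,"ty":1,"tz":1,"turn":0}

```text
time_s: 10.15
ee_pos: [0.554, 0.0545, 0.2384]
tool_rot: [2.377, 2.053, 0.001]
wrist_force: [0.6, 0.2, -1.2]
width: 0.0919
gripper_force: 0.0
```

>>> carry_out:
  plan:
    - {"tx":-0.5,"ty":1,"tz":0,"turn":0}
    - {"tx":-0.5,"ty":1,"tz":0,"turn":0}
    - {"tx":-0.5,"ty":1,"tz":0,"turn":0}
    - {"tx":-0.5,"ty":1,"tz":0,"turn":0}
    - {"tx":-0.5,"ty":1,"tz":0,"turn":0}

```text
time_s: 10.65
ee_pos: [0.5036, 0.1551, 0.2375]
tool_rot: [2.376, 2.054, 0.001]
wrist_force: [-0.4, -0.1, -0.3]
width: 0.0916
gripper_force: 0.0
```

>>> carry_out:
  plan:
    - {"tx":-0.5,"ty":1,"tz":0,"turn":0}
    - {"tx":-0.5,"ty":1,"tz":0,"turn":0}
    - {"tx":-0.5,"ty":1,"tz":0,"turn":0}
    - {"tx":0,"ty":0,"tz":0,"turn":0}
    - {"tx":0,"ty":0,"tz":0,"turn":0}

```text
time_s: 11.15
ee_pos: [0.4741, 0.2142, 0.2372]
tool_rot: [2.375, 2.055, 0.001]
wrist_force: [0.8, -0.0, 0.3]
width: 0.092
gripper_force: 0.0
```

Run:
```python
from h import *
a,_,st=snap('top','t5');b,_,_=snap('scene','s5');print(st['time_s'],st['ee_pos'])
h=cv2.cvtColor(a,cv2.COLOR_RGB2HSV)
red=(((h[...,0]<10)|(h[...,0]>170))&(h[...,1]>120)).astype('u1');k=red*0;k[165:215,210:325]=red[165:215,210:325]
q,r=cv2.minEnclosingCircle(max(cv2.findContours(k,0,1)[0],key=cv2.contourArea));print(q,r,ray('top',*q,.109))
cv2.imwrite('pics/c5.png',np.vstack([cv2.resize(a[140:260,190:400],(525,300)),cv2.resize(b[140:260,240:450],(525,300))])[:,:,::-1])
```

```text
11.15 [0.47412594 0.21424241 0.23719701]
(290.0, 194.85714721679688) 10.738171577453613 [0.55492059 0.01337353 0.109     ]
```

View pics/c5.png

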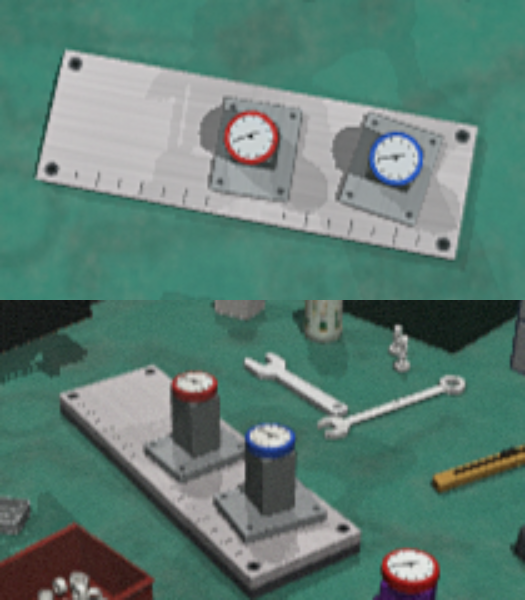

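The red gauge stands upright, flat on the plate. Its measured centre is (0.555, 0.0134), within about 1 mm of the keyway at (0.554, 0.0135). The blue gauge looks untouched. I'll hand it in.

```bash
python3 -c "
from cell import env
print(env.job_done())"
```

```text
the job is handed in; nothing more can be done
None
```

The red gauge was slid along the plate and left standing upright, measured within about 1 mm of the keyway's middle; the plunger drop itself could not be seen, the blue gauge was left alone, and the job was handed in at about 11 s.

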